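Push the row of filled jars home under the stand's bridge

ROBOT

A 6-joint arm with a two-finger parallel gripper is mounted at the origin on the work surface. World frame = base frame: x ahead of the robot, y to its left, z up, the work surface at z = 0. Lengths are in m, angles in degrees, forces in N, time in s.
With the tool pointing down it reaches from about 0.375 to 0.9 m from the base axis. Payload 3.1 kg.
Tool frame: the origin (TCP) lies at the very end of the fingers, on their centre line; the grasp point (between the pads) lies bot.hold_point_z behind it (bot.hold_point_z is the distance from the TCP to the grasp point, in m); z points along the fingers, y is the line along which they close (so a half turn about z gives the same grasp; the last joint's range is limited). The gripper opens to 87 mm and grips with 3 to 60 N. Pads are 19 mm wide; open, the fingers measure 117 mm over their backs; the gripper's body (75 mm by 190 mm) begins 51 mm behind the grasp point.
Start: joints at [65.919, 30.224, 82.088, -0, 67.689, -10.227], TCP at [0.15, 0.607, 0.2] pointing down, gripper open.
Joint ranges: [-176.69, 176.69], [-43.24, 126.21], [12.49, 139.97], [-82, 262], [0, 151.66], [-163.58, 163.58]. Speed limits (degrees/s): [159.86, 159.86, 180, 180, 180, 180].

INTERFACE

Orientations are given as a 3x3 rotation matrix whose columns are the frame's x, y, z axes.
In Python, from rig import bot gives the robot as it stands.
- The arm moves only by the tool apply_moves, never from a script. Its argument "plan" is one flat list of numbers, 4 for each row, row after row: the shift along the world's x, y, z normalised to -1 to 1, where 1 is 0.05 m, then the turn about the world's z normalised to -1 to 1, where 1 is 10 degrees. A call has 1 to 12 rows; each row shifts and turns the commanded pose from where the row before left it; what a row does not reach is not made up. A row lasts 1/8 s, in which the tool goes at most 62.5 mm and 10.7 degrees, less where a joint would pass 70% of its speed; a pose out of reach is approached as far as the arm can. A call with a number of a shift or a turn outside -1 to 1 is refused whole. A call with a gripper value outside its range is refused whole. "grip" is the closure, from -1 (fully open) to 1 (shut), so that 0 is half open, set as the call begins (left out, the last holds). The fingers move at their own pace and stop on an object; the grip force is fixed at half the most. Time passes only in rows, so rows that do not move let the fingers close. It gives the time, the measured TCP pose, the force, the opening and the grip force at its end, in the units of the state.
- bot.read_state(): the state, without advancing time (a new reading comes with each control period).
- bot.capture(name): name is "scene" or "top"; returns (picture, depth): 420x560x3 uint8, red, green, blue; 420x560 float32, m along the optical axis (not along the pixel's ray), 0 where there is no reading.
- bot.camera_info(name): a dict with "vertical_fov" (degrees; the focal length in pixels is half the picture's height over the tangent of half this angle, whatever the lens; pixels are square), "cx", "cy" (the principal point, pixels), "k1" (the pictures are not rectified: a ray, as slopes to the right and down, at radius r is drawn at 1 + k1 r^2 times it, then the intrinsics apply), "rvec" (rotation vector, rad) and "tvec" (3), from world to camera coordinates, as OpenCV has them. Camera axes: x right, y down, z forward; pixel columns grow to the right and rows downward; lengths in m; the calibration is good to about 2 mm. A picture is of the moment at which its call begins. camera_info takes no time and is no camera call.
- bot.hand_in(): hands the job in; it is judged then, once.
Trained networks look in the newest picture that a camera, given by its name, has taken for a name from the list of things; names that differ only in an ending like _2 or _b are one class to them, and where a whole thing is asked for, a point or a joint stands for the part that bears it (a point fixed in the world has none). Each returns a list of dicts, best first, with "p" (0 to 1); they miss things now and then, are a little off and sometimes report something else, mostly with a low value. They report only what shows in the picture. A call takes as long as a camera call. They do not tell look-alikes from the thing itself.
- bot.outline_of(camera, target): "mask" (420x560 bool, what is visible of it) and "xy" ([column, row] as shares, 0 to 1, of the picture: columns of its width, rows of its height, amid what is visible of it).
- bot.pinpoint(camera, target): "xy" ([column, row] as shares, 0 to 1, of the picture: columns of its width, rows of its height: a listed point, or the origin of a listed thing).
The state is a dict: "time_s": time; "joint_positions": joint angles; "qvel": joint speeds; "tau": joint torques, N m; "position": TCP position; "tcp_rot": TCP orientation; "force": force on the tool from outside, world axes, zero at the start; "moment": the same for the moment, N m; "opening": opening from 0.0 (shut) to 1.0 (fully open); "grasp_force": force on a finger pad.
Only numpy, scipy, OpenCV 4.12 (cv2) and the standard library are available. Lean on these libraries where they do the work, as an engineer would, in place of code of your own. Each camera call takes 0.05 s, during which the arm holds its last target. There are 200 camera calls.

TASK

Four filled jars must go into the steel filling stand as one straight row. First set the stray jar upright in the row's empty place on the paper disc and let go of it; then take the pusher by its slanting handle and with its bar push all four jars together, as one row, under the bridge until every jar stands against the back rail, close beside its neighbours. Draw the pusher back out until it is clear of the bridge, leave it standing on its bar on the bench in front of the stand, and do not tip any jar or disturb the basket, the bottle or the cup.

Things in the scene. Friction and masses are not known exactly. Their poses are not given: they have to be found in the camera images.
- bay: Steel filling stand, fixed (mm). Origin: on the bench, middle of the back rail's front face. +x is the pushing direction, away from the waiting row; y along the back rail; z up. Back rail 40 high, 290 long at x 0 to 10; side rails 40 high at x -107 to 0, 270 clear between them. The row waits in front: jar axes at x -195 +-6, at four places y -81, -27, 27, 81, one of them empty.
- bridge (a point): Middle of the underside of the stand's bridge, 110 above the bench; axes as the stand's. The bridge is a steel box beam across the stand, x +-18 about this point, 90 tall (pipe and caps to 102), on posts at the side rails. Jars and bar pass beneath and end behind it (+x); a gripper holding the handle clears it only if tilted along the handle.
- jar_a_mid (a point): Jar waiting in the row: an amber glass jar with a white screw lid, loose, about 120 g: body 50 across and 50 high, lid 40 across from 54 to 70 high. Point: on its axis, half-way up, 35 above its foot. z is up.
- jar_b_mid (a point): Jar waiting in the row: an amber glass jar with a white screw lid, loose, about 120 g: body 50 across and 50 high, lid 40 across from 54 to 70 high. Point: on its axis, half-way up, 35 above its foot. z is up.
- jar_c_mid (a point): Jar waiting in the row: an amber glass jar with a white screw lid, loose, about 120 g: body 50 across and 50 high, lid 40 across from 54 to 70 high. Point: on its axis, half-way up, 35 above its foot. z is up.
- jar_d_mid (a point): The stray jar, off to one side of the stand, perhaps beside the bottle or the cup: an amber glass jar with a white screw lid, loose, about 120 g: body 50 across and 50 high, lid 40 across from 54 to 70 high. Point: on its axis, half-way up, 35 above its foot. z is up.
- gap_mid (a point): The row's empty place: centre of a thin white paper disc, 42 across, flat on the bench (no height to speak of; it stays where it is). It may be any of the four places in the row.
- pusher_grip (a point): Pusher, loose, 300 g, standing on its bar: a wooden handle, 26 wide along y, 22 thick, about 105 long, leaning back to -x, 25 degrees from vertical, rises from a tail block behind the bar. Point: on the handle's centre line, 101.6 above the pusher's underside, 82.5 behind the bar's front (pushing) face, 15 short of the handle's top. +x is the way it pushes, y along the bar, z up.
- pusher_bar (a point): Centre of the pusher's white plastic bar, 230 long (y), 30 thick (x), 35 high, 17.5 above its underside; +x is the way it pushes. Behind it (-x) is the tail block, 70 wide, 35 deep, 20 high, that carries the handle. Standing freely, the pusher is stable.
- basket: White plastic basket of lids, 130 x 170 (y) x 55 high, a bystander. Origin: centre of its underside.
- bottle: Green bottle, 56 across, 150 high, a bystander. Origin: centre of its underside.
- cup: Steel cup, 68 across, 80 high, a bystander. Origin: centre of its underside.
Not all that is in view belongs to the job. What is shaped like the part that bears pusher_grip but green is not meant.

How it is judged (in metres and radians):
On the way, in this order (a step that is already met when the one before it is completed fails the run):
1. The stray jar stands upright on the bench in the row's empty place (its axis within 15 mm of the disc's centre), let go (horizontal distance between jar_d_mid and gap_mid below 0.015 m and angle between jar_d_mid's own z axis and vertical below 0.1 rad and height (world z) of jar_d_mid below 0.042 m and contact force between the fingers and jar_d below 0.05 N), for 0.2 s.
2. The four jars, upright, come up to the bridge together, pushed by the pusher: at one moment all their centres lie between 110 and 150 mm in front of the back rail (x of jar_a_mid in the frame of bay between -0.15 and -0.11 m and angle between each of jar_a_mid, jar_b_mid, jar_c_mid, jar_d_mid's own z axis and vertical below 0.15 rad and x of jar_b_mid in the frame of bay between -0.15 and -0.11 m and x of jar_c_mid in the frame of bay between -0.15 and -0.11 m and x of jar_d_mid in the frame of bay between -0.15 and -0.11 m and (contact force between pusher and jar_a above 0.05 N or contact force between pusher and jar_b above 0.05 N or contact force between pusher and jar_c above 0.05 N or contact force between pusher and jar_d above 0.05 N)), for 0.04 s.
3. All four jars stand against the back rail in one close row (the end condition's tolerances for the jars) (x of jar_a_mid in the frame of bay between -0.033 and 0 m and y of jar_a_mid in the frame of bay between -0.094 and 0.094 m and angle between each of jar_a_mid, jar_b_mid, jar_c_mid, jar_d_mid's own z axis and vertical below 0.12 rad and height (world z) of each of jar_a_mid, jar_b_mid, jar_c_mid, jar_d_mid below 0.045 m and x of jar_b_mid in the frame of bay between -0.033 and 0 m and y of jar_b_mid in the frame of bay between -0.094 and 0.094 m and x of jar_c_mid in the frame of bay between -0.033 and 0 m and y of jar_c_mid in the frame of bay between -0.094 and 0.094 m and x of jar_d_mid in the frame of bay between -0.033 and 0 m and y of jar_d_mid in the frame of bay between -0.094 and 0.094 m), for 0.2 s.
At the end, for the whole second after the job is handed in: All four jars upright on the bench, each axis within 33 mm of the back rail's face and within 94 mm either side of the stand's middle line; the pusher let go, upright on its bar on the bench, its handle point over 190 mm in front of the back rail (all of step 3 and x of pusher_grip in the frame of bay below -0.19 m and angle between pusher_grip's own z axis and vertical below 0.1 rad and height (world z) of pusher_grip below 0.115 m); the robot touches nothing.
It fails at once if The basket is moved by more than 25 mm (distance of basket from where it was at the start of the episode above 0.025 m).
It fails at once if The bottle is moved by more than 25 mm (distance of bottle from where it was at the start of the episode above 0.025 m).
It fails at once if The cup is moved by more than 25 mm (distance of cup from where it was at the start of the episode above 0.025 m).
It fails at once if A jar is tipped by more than 0.5 rad (angle between any of jar_a_mid, jar_b_mid, jar_c_mid, jar_d_mid's own z axis and vertical above 0.5 rad).
It also fails if it takes over 64 s, if anything falls off the work surface, if the arm or the gripper's body presses on something with over 40 N, if the wrist force passes 120 N, or if a joint passes its speed limit or range.

## Working session

There is one attempt and no reset: what is moved stays moved. The work goes in short steps, Python scripts to look and compute and a tool call to move; the robot and the scene stay as the last step left them, time stands still between calls to the robot, and variables do not carry over. Pictures are saved under pics/ and viewed, at most 10 in all, crops included, and the job is handed in when it is done.

Besides the shell and the picture viewer there is one more tool, called after "Request:" as name(argument=value, ...), one argument or row to a line, values as JSON. apply_moves: Moves the arm, as the interface text tells. Its arguments: {"type":"object","properties":{"plan":{"type":"array","items":{"type":"number"}},"grip":{"type":"number"}},"required":["plan"]}

```bash
mkdir -p pics
cat > h.py <<'E'
import numpy as np, cv2
from rig import bot
def cam(n):
    c=bot.camera_info(n); f=210/np.tan(np.radians(c["vertical_fov"])/2)
    K=np.array([[f,0,c["cx"]],[0,f,c["cy"]],[0,0,1]]); R=cv2.Rodrigues(np.array(c["rvec"],float))[0]
    return K,np.array([c["k1"],0,0,0.]),R,np.array(c["tvec"],float).ravel()
def ray(n,u,v):
    K,D,R,t=cam(n); s=cv2.undistortPoints(np.array([[[u,v]]],float),K,D).ravel()
    return -R.T@t, R.T@np.array([s[0],s[1],1])
def at_z(n,u,v,z):
    o,d=ray(n,u,v); return o+d*(z-o[2])/d[2]
def at_d(n,u,v,d):
    o,r=ray(n,u,v); return o+r*d
def proj(n,P):
    K,D,R,t=cam(n); return cv2.projectPoints(np.array(P,float).reshape(-1,1,3),cv2.Rodrigues(R)[0],t,K,D)[0].reshape(-1,2)
def cloud(n,depth):
    K,D,R,t=cam(n); v,u=np.mgrid[:420,:560]
    s=cv2.undistortPoints(np.stack([u,v],-1).reshape(-1,1,2).astype(float),K,D).reshape(420,560,2)
    return (np.dstack([s,np.ones((420,560))])*depth[...,None]-t)@R
E
python3 - <<'E'
from h import *
print(bot.hold_point_z)
for n in("scene","top"):
    im,d=bot.capture(n); cv2.imwrite(f"pics/{n}0.png",im[...,::-1]); np.save(f"{n}0.npy",d)
    o,r=ray(n,280,210); print(n,o.round(3),r.round(3))
    for t,z in [("bay",0),("bridge",.11),("jar_a_mid",.035),("gap_mid",0),("pusher_grip",.1016),("pusher_bar",.0175),("basket",0),("bottle",0),("cup",0)]:
        for q in bot.pinpoint(n,t):
            u,v=q["xy"][0]*560,q["xy"][1]*420
            print(t,round(q["p"],2),round(u),round(v),at_z(n,u,v,z)[:2].round(3))
E
```

```text
0.0187
scene [ 1.054 -0.445  1.25 ] [-0.416  0.385 -0.824]
bay 0.62 340 306 [0.743 0.058]
bridge 0.85 319 272 [0.673 0.04 ]
gap_mid 0.74 261 287 [ 0.569 -0.056]
pusher_grip 0.94 405 131 [0.502 0.556]
pusher_grip 0.78 270 117 [0.206 0.29 ]
pusher_grip 0.61 331 139 [0.385 0.365]
pusher_bar 0.92 421 151 [0.55  0.602]
pusher_bar 0.91 255 124 [0.136 0.286]
pusher_bar 0.88 340 173 [0.447 0.349]
pusher_bar 0.22 317 274 [0.643 0.071]
basket 0.84 143 330 [ 0.472 -0.356]
basket 0.68 289 249 [0.533 0.073]
basket 0.51 195 358 [ 0.611 -0.299]
bottle 0.55 368 224 [0.619 0.294]
cup 0.66 387 194 [0.583 0.41 ]
top [0.182 0.101 1.307] [ 0.226  0.003 -0.974]
bay 0.84 297 123 [0.755 0.056]
bay 0.19 193 220 [0.456 0.352]
bridge 0.55 302 137 [0.666 0.045]
gap_mid 0.55 334 186 [ 0.559 -0.053]
gap_mid 0.22 211 168 [0.61  0.307]
pusher_grip 0.92 203 305 [0.214 0.298]
pusher_grip 0.83 116 193 [0.508 0.545]
pusher_grip 0.77 182 237 [0.388 0.36 ]
pusher_grip 0.49 296 123 [0.711 0.062]
pusher_bar 0.92 192 221 [0.449 0.352]
pusher_bar 0.86 106 182 [0.562 0.609]
basket 0.77 438 218 [ 0.464 -0.351]
bottle 0.7 193 218 [0.46  0.354]
bottle 0.57 211 167 [0.613 0.309]
cup 0.72 335 182 [ 0.571 -0.055]
cup 0.61 180 183 [0.565 0.398]
```

View pics/scene0.png

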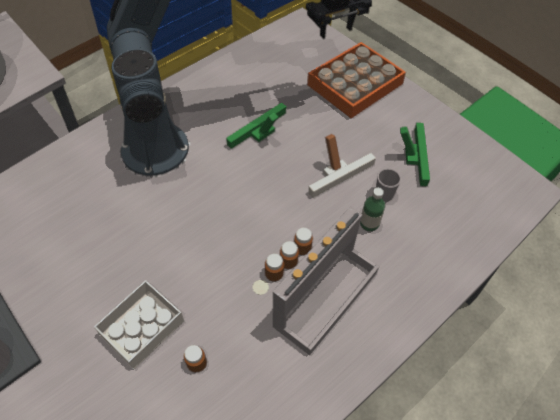

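View pics/top0.png

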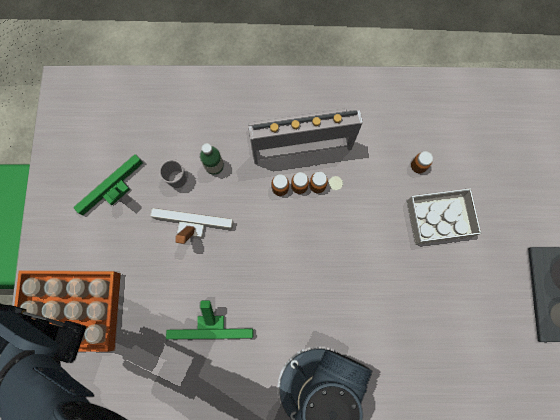

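The white bar with the wooden handle, at top (192,221) and handle (183,237), fits the pusher. The green ones at top (110,190) and (207,325) are look-alikes. The stray jar is at top (422,161), scene (195,358). The disc is at top (335,183), at the right (−y) end of the row. Next I measure from depth.

```bash
cat > m.py <<'E'
from h import *
def rect(P): 
    (c,s,a)=cv2.minAreaRect(P[:,:2].astype(np.float32)*1000); return np.round(c,1),np.round(s,1),round(a,1)
S=bot.read_state(); print(S["time_s"],S["position"],np.round(S["tcp_rot"],3))
for n in("scene","top"):
    im=cv2.imread(f"pics/{n}0.png"); d=np.load(f"{n}0.npy"); C=cloud(n,d); hsv=cv2.cvtColor(im,cv2.COLOR_BGR2HSV)
    ok=(d>0); X,Y,Z=C[...,0],C[...,1],C[...,2]
    print(n,"bench z",np.median(Z[ok&(X>.3)&(X<.6)&(abs(Y)<.3)]).round(4))
    box=lambda x0,x1,y0,y1,z0,z1: C[ok&(X>x0)&(X<x1)&(Y>y0)&(Y<y1)&(Z>z0)&(Z<z1)]
    # lids
    m=(ok&(X>.5)&(X<.66)&(Y<.2)&(Y>-.35)&(Z>.062)&(Z<.078)&(hsv[...,1]<90)).astype(np.uint8)
    k,l,st,ce=cv2.connectedComponentsWithStats(m)
    for i in range(1,k):
        if st[i,4]>30: print(" lid",st[i,4],ce[i].round(),C[l==i].mean(0).round(4),np.ptp(C[l==i],axis=0).round(3))
    m=ok&(X>.52)&(X<.62)&(Y<0)&(Y>-.1)&(abs(Z)<.008)&(im[...,2]>205)
    if m.sum(): print(" disc",m.sum(),C[m].mean(0).round(4),np.ptp(C[m],axis=0).round(3))
    print(" bridge top",rect(box(.6,.8,-.15,.25,.190,.207)))
    print(" rails top",rect(box(.6,.9,-.15,.25,.033,.046)))
    print(" bar top",rect(box(.38,.55,.2,.5,.029,.041)))
    p=box(.33,.45,.25,.45,.06,.13);print(" handle",rect(p),p.max(0).round(4))
E
python3 m.py
```

```text
1.0 [0.14962568 0.60680438 0.20027689] [[-0.971  0.239  0.   ]
 [ 0.239  0.971  0.   ]
 [-0.     0.    -1.   ]]
scene bench z 0.0008
 lid 174 [303. 234.] [0.553  0.1014 0.0696] [0.041 0.039 0.014]
 lid 189 [289. 248.] [0.5596 0.0457 0.0693] [0.039 0.041 0.014]
 lid 177 [274. 261.] [ 0.5629 -0.0066  0.0699] [0.039 0.038 0.014]
 lid 243 [193. 353.] [ 0.6245 -0.3048  0.0695] [0.038 0.04  0.012]
 bridge top (array([664.5,  38.2]), array([ 38.5, 292.5]), 9.1)
 rails top (array([707.9,  45.3]), array([114.5, 294.2]), 8.4)
 bar top (array([456.8, 350.5]), array([221.1, 103.2]), 62.2)
 handle (array([396.8, 357. ]), array([28.3, 49.9]), 86.8) [0.4219 0.3719 0.1232]
top bench z 0.0009
 lid 160 [425. 158.] [ 0.6215 -0.3022  0.0702] [0.04  0.041 0.015]
 lid 156 [300. 179.] [0.5578 0.0508 0.0704] [0.04  0.036 0.014]
 lid 161 [319. 178.] [ 0.5595 -0.0028  0.0701] [0.038 0.039 0.013]
 lid 163 [280. 181.] [0.5512 0.1059 0.0702] [0.041 0.036 0.015]
 disc 102 [ 0.5677 -0.0567  0.0013] [0.039 0.036 0.012]
 bridge top (array([664.3,  41. ]), array([ 38.6, 290.3]), 9.2)
 rails top (array([704.6,  47.2]), array([119.5, 289.9]), 9.5)
 bar top (array([455.2, 352.5]), array([213.3, 112.7]), 57.9)
 handle (array([394.8, 361.9]), array([26.3, 47.2]), 83.7) [0.4177 0.3764 0.1243]
```

Both cameras agree. In the world frame, the bay origin is about (0.754, 0.054) with yaw +9.1°, and the bridge front is at bay x ≈ -0.108. The disc is about (0.568, -0.0565), bay (-0.201, -0.080). The stray jar is about (0.623, -0.3035).

For the jar I will grip the lid with the closing axis at world -41°, so the fingers and gripper body clear the neighbour and the bridge.

Request:
apply_moves(
  plan=[0.45,-0.9,1,-0.6,0.45,-0.9,1,-0.6,0.45,-0.9,0,-0.6,0.45,-0.9,0,-0.6,0.45,-0.9,0,-0.6,0.45,-0.9,0,-0.6,0.45,-0.9,0,-0.6,0.45,-0.9,0,-0.6,0.45,-0.9,0,-0.6,0.45,-0.9,0,-0.6,0.45,-0.9,0,-0.6,0.45,-0.9,0,-0.6],
  grip=-1,
)

```text
time_s: 2.5
position: [0.4149, 0.0759, 0.2887]
tcp_rot: [[-0.069, 0.998, 0.001], [0.998, 0.069, 0.0], [0.0, 0.001, -1.0]]
force: [0.5, 0.4, 0.1]
opening: 1.002
grasp_force: 0.0
```

Request:
apply_moves(
  plan=[0.5,-0.92,0,-0.56,0.5,-0.92,0,-0.56,0.5,-0.92,0,-0.56,0.5,-0.92,0,-0.56,0.5,-0.92,0,-0.56,0.5,-0.92,0,-0.56,0.5,-0.92,0,-0.56,0.5,-0.92,0,-0.56,0,0,-0.9,0,0,0,-0.9,0,0,0,-0.9,0,0,0,-0.9,0],
)

```text
time_s: 4.0
position: [0.6143, -0.2906, 0.107]
tcp_rot: [[0.652, 0.759, 0.0], [0.759, -0.652, -0.0], [0.0, 0.0, -1.0]]
force: [0.5, 0.4, -1.2]
opening: 1.003
grasp_force: 0.0
```

Run:
```python
from h import *
S=bot.read_state(); R=S["tcp_rot"]; print(S["time_s"],S["position"].round(4) if hasattr(S["position"],'round') else S["position"],np.degrees(np.arctan2(R[1][1],R[0][1])),np.round(S["joint_positions"],1))
im,d=bot.capture("scene"); u,v=map(int,proj("scene",[[.623,-.3035,.06]])[0])
cv2.imwrite("pics/jar1.png",cv2.resize(im[max(v-75,0):v+55,max(u-90,0):u+90,::-1],None,fx=4,fy=4))
```

```text
4.0 [ 0.6143 -0.2906  0.107 ] -40.66021966624381 [-34.7  40.4  78.2  -0.   61.4   5.9]
```

View pics/jar1.png

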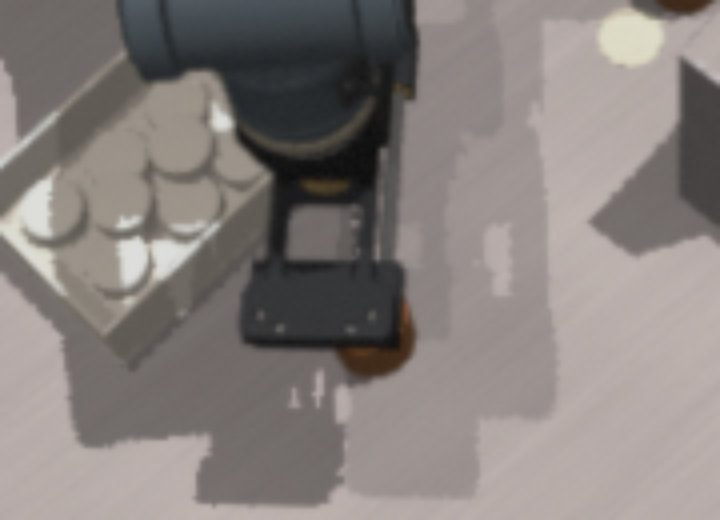

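The crop shows the open gripper above the stray jar, with the jar's body visible at crop (375,340) and no contact. I correct by (+9, -13) mm and then descend to the lid.

Request:
apply_moves(
  plan=[0.18,-0.26,0,0,0,0,0,0,0,0,-0.36,0,0,0,-0.36,0,0,0,-0.36,0,0,0,0,0],
)

```text
time_s: 4.8
position: [0.6215, -0.3021, 0.0515]
tcp_rot: [[0.651, 0.759, -0.005], [0.759, -0.651, 0.003], [-0.001, -0.006, -1.0]]
force: [-0.4, -0.1, 0.3]
opening: 1.0
grasp_force: 0.0
```

Request:
apply_moves(
  plan=[0,0,0,0,0,0,0,0,0,0,0,0,0,0,0,0,0,0,0,0,0,0,0,0],
  grip=1,
)

```text
time_s: 5.55
position: [0.6233, -0.3035, 0.0544]
tcp_rot: [[0.652, 0.759, 0.0], [0.759, -0.652, -0.0], [0.0, 0.0, -1.0]]
force: [0.0, -0.1, -0.3]
opening: 0.405
grasp_force: 0.0
```

Request:
apply_moves(
  plan=[0,0,0,0,0,0,0,0],
)

```text
time_s: 5.8
position: [0.6232, -0.3035, 0.0543]
tcp_rot: [[0.651, 0.759, -0.0], [0.759, -0.651, 0.0], [-0.0, -0.0, -1.0]]
force: [0.7, 0.9, -0.4]
opening: 0.171
grasp_force: 0.0
```

Run:
```python
from h import *
im,d=bot.capture("scene"); u,v=map(int,proj("scene",[[.623,-.3035,.06]])[0])
cv2.imwrite("pics/jar2.png",cv2.resize(im[max(v-75,0):v+55,max(u-90,0):u+90,::-1],None,fx=4,fy=4))
```

```text
(no output)
```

View pics/jar2.png

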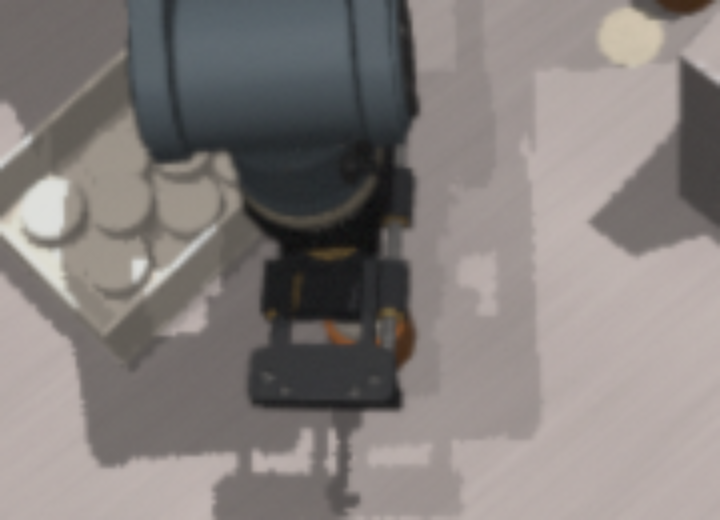

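The fingers closed past the lid (opening 0.17, no force) and the jar's brown edge still shows at crop (400,340), so there is an offset somewhere. I check the gripper against its projection.

Run:
```python
from h import *
S=bot.read_state(); p=np.array(S["position"]); R=np.array(S["tcp_rot"]); print(p,S["opening"])
a=R[:,0];b=R[:,1]
for n in("scene","top"):
    im,d=bot.capture(n); C=cloud(n,d); X,Y,Z=C[...,0],C[...,1],C[...,2]; hsv=cv2.cvtColor(im,cv2.COLOR_RGB2HSV)
    near=(d>0)&(np.hypot(X-p[0],Y-p[1])<.13)
    Q=(C-p)@R  # tool coords
    jar=near&(Z<.052)&(Z>.01)&(hsv[...,1]>120)
    print(n,"jar px",jar.sum(), C[jar].mean(0).round(3) if jar.any() else "", C[jar].min(0).round(3),C[jar].max(0).round(3))
    for z0,z1 in((.08,.11),(.11,.14),(.14,.17),(.17,.2)):
        m=near&(Z>z0)&(Z<z1)
        if m.any(): q=Q[m]; print(z0,m.sum(),q.min(0).round(3),q.max(0).round(3),np.median(q,0).round(3))
    lid=near&(Z>.055)&(Z<.075); print("lidz",lid.sum(),C[lid].min(0).round(3) if lid.any() else "",C[lid].max(0).round(3) if lid.any() else "")
    c=proj(n,[p])[0].astype(int)
    cv2.imwrite(f"pics/chk_{n}.png",cv2.resize(im[c[1]-50:c[1]+50,c[0]-65:c[0]+65,::-1],None,fx=3,fy=3,interpolation=cv2.INTER_CUBIC))
a=cv2.imread("pics/chk_scene.png");b=cv2.imread("pics/chk_top.png")
for i in(a,b): cv2.drawMarker(i,(195,150),(255,0,255),cv2.MARKER_CROSS,12,1)
cv2.imwrite("pics/chk.png",np.hstack([a,b]))
```

```text
[ 0.62325017 -0.30347264  0.05431121] 0.12177863220827279
scene jar px 44 [ 0.64  -0.303  0.038] [ 0.613 -0.329  0.014] [ 0.648 -0.288  0.052]
0.08 4 [-0.011  0.014 -0.028] [-0.004  0.015 -0.026] [-0.008  0.015 -0.027]
0.14 393 [-0.038 -0.084 -0.116] [ 0.038  0.089 -0.091] [ 0.025  0.03  -0.111]
0.17 1058 [-0.038 -0.035 -0.145] [ 0.037  0.097 -0.116] [ 0.002  0.069 -0.134]
lidz 74 [ 0.523 -0.395  0.055] [ 0.643 -0.294  0.075]Traceback (most recent call last):
  File "<stdin>", line 9, in <module>
    return umr_minimum(a, axis, None, out, keepdims, initial, where)
ValueError: zero-size array to reduction operation minimum which has no identity
```

Run:
```python
from h import *
S=bot.read_state(); p=np.array(S["position"]); R=np.array(S["tcp_rot"])
im,d=bot.capture("scene"); C=cloud("scene",d); X,Y,Z=C[...,0],C[...,1],C[...,2]; Q=(C-p)@R
m=(d>0)&(np.hypot(X-p[0],Y-p[1])<.035)&(Z>.03)&(Z<.13)
for u,v in np.argwhere(m)[:,::-1][::3]: print(u,v,C[v,u].round(3),Q[v,u].round(3),im[v,u])
c=proj("scene",[p])[0].astype(int); print(c)
cv2.imwrite("pics/chk.png",cv2.resize(im[c[1]-35:c[1]+35,c[0]-45:c[0]+45,::-1],None,fx=8,fy=8,interpolation=cv2.INTER_CUBIC))
```

```text
205 355 [ 0.635 -0.282  0.041] [ 0.024 -0.005  0.014] [105  95  91]
185 356 [ 0.62  -0.323  0.074] [-0.017  0.01  -0.02 ] [102  89  78]
188 356 [ 0.622 -0.317  0.067] [-0.011  0.007 -0.013] [64 61 58]
191 356 [ 0.63  -0.313  0.077] [-0.003  0.011 -0.023] [65 62 59]
205 356 [ 0.638 -0.284  0.042] [ 0.025 -0.002  0.012] [103  88  81]
185 357 [ 0.618 -0.323  0.065] [-0.018  0.009 -0.01 ] [116  95  81]
188 357 [ 0.625 -0.319  0.071] [-0.01   0.011 -0.016] [107 102  96]
191 357 [ 0.629 -0.313  0.069] [-0.004  0.01  -0.015] [106 100  94]
202 357 [ 0.64  -0.292  0.055] [ 0.019  0.005 -0.001] [116  76  49]
205 357 [ 0.639 -0.285  0.041] [0.025 0.    0.013] [95 76 66]
185 358 [ 0.615 -0.323  0.052] [-0.02   0.007  0.003] [119  86  64]
188 358 [ 0.626 -0.32   0.069] [-0.011  0.013 -0.015] [119 114 106]
191 358 [ 0.631 -0.315  0.07 ] [-0.004  0.013 -0.016] [119 114 106]
202 358 [ 0.642 -0.294  0.056] [ 0.02   0.008 -0.002] [118  78  51]
205 358 [ 0.64  -0.286  0.038] [0.024 0.002 0.016] [88 66 53]
186 359 [ 0.624 -0.324  0.066] [-0.015  0.014 -0.012] [115  91  77]
189 359 [ 0.631 -0.32   0.073]
[... 603 characters left out ...]
0.009  0.018 -0.01 ] [105  97  89]
192 361 [ 0.638 -0.317  0.072] [-0.001  0.021 -0.017] [105  99  94]
203 361 [ 0.647 -0.296  0.05 ] [0.022 0.013 0.004] [89 57 32]
187 362 [ 0.627 -0.326  0.056] [-0.014  0.018 -0.002] [126  78  45]
190 362 [ 0.632 -0.321  0.056] [-0.007  0.018 -0.002] [106  92  81]
197 362 [ 0.642 -0.308  0.057] [ 0.009  0.018 -0.002] [102  80  64]
204 362 [ 0.646 -0.294  0.035] [0.022 0.01  0.019] [71 47 27]
188 363 [ 0.63  -0.325  0.052] [-0.012  0.019  0.002] [123  77  47]
191 363 [ 0.635 -0.32   0.056] [-0.005  0.02  -0.002] [100  75  59]
203 363 [ 0.646 -0.297  0.035] [0.02  0.013 0.019] [70 47 27]
203 364 [ 0.646 -0.298  0.031] [0.02  0.014 0.023] [70 46 27]
[193 354]
```

View pics/chk.png

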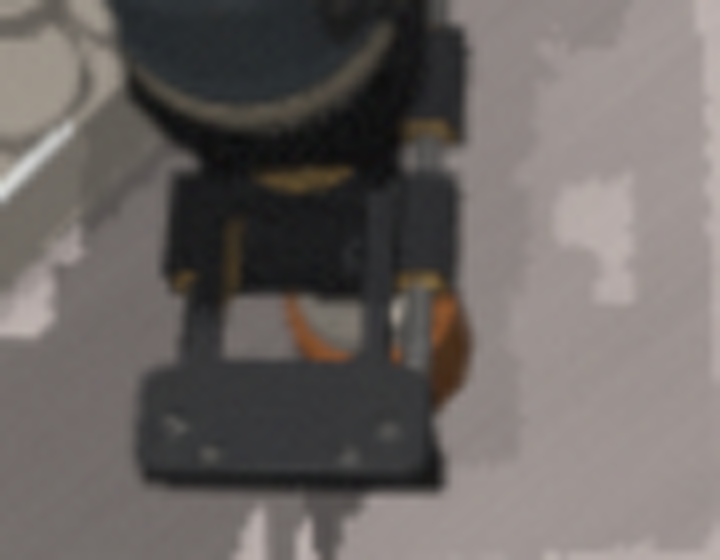

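The lid top shows through the gap in the gripper body at crop (345,310), unmoved, and no finger covers it. I let the fingers finish closing and read again.

Request:
apply_moves(
  plan=[0,0,0,0,0,0,0,0,0,0,0,0],
)

```text
time_s: 6.38
position: [0.6233, -0.3035, 0.0544]
tcp_rot: [[0.651, 0.759, 0.0], [0.759, -0.651, -0.0], [-0.0, 0.0, -1.0]]
force: [-0.3, 0.5, 0.0]
opening: 0.008
grasp_force: 0.0
```

The gripper shut fully on nothing. In depth its body bottom sits about 20 mm higher than the reported TCP implies, so the tips probably closed above the lid. I open and go 20 mm lower.

Request:
apply_moves(
  plan=[0,0,0.1,0,0,0,0,0,0,0,0,0,0,0,0,0,0,0,0,0,0,0,0,0,0,0,0,0,0,0,0,0],
  grip=-1,
)

```text
time_s: 7.38
position: [0.6233, -0.3035, 0.0593]
tcp_rot: [[0.651, 0.759, -0.0], [0.759, -0.651, 0.0], [0.0, -0.0, -1.0]]
force: [0.6, -0.4, 1.0]
opening: 0.835
grasp_force: 0.0
```

Request:
apply_moves(
  plan=[0,0,-0.2,0,0,0,-0.2,0,0,0,-0.1,0,0,0,0,0],
)

```text
time_s: 7.88
position: [0.6228, -0.3032, 0.0333]
tcp_rot: [[0.652, 0.759, -0.001], [0.759, -0.652, 0.001], [-0.0, -0.002, -1.0]]
force: [0.8, 0.6, 0.4]
opening: 0.997
grasp_force: 0.0
```

Request:
apply_moves(
  plan=[0,0,0,0,0,0,0,0,0,0,0,0,0,0,0,0,0,0,0,0,0,0,0,0],
  grip=1,
)

```text
time_s: 8.62
position: [0.6233, -0.3035, 0.0344]
tcp_rot: [[0.651, 0.759, 0.0], [0.759, -0.651, -0.0], [0.0, 0.0, -1.0]]
force: [-0.9, 0.4, 0.2]
opening: 0.448
grasp_force: 30.0
```

Gripped at opening 0.45, which is the 40 mm lid, with 30 N. So the real tip height is about 18–20 mm above the reported z. Next I lift and carry the jar around to the row's end.

Request:
apply_moves(
  plan=[0,0,0.3,0,0,0,0.5,0,-0.62,0.69,0,0,-0.62,0.69,0,0,-0.62,0.69,0,0,0.1,0.5,0,0,0.1,0.5,0,0,0,0,0,0],
)

```text
time_s: 9.62
position: [0.5405, -0.1485, 0.0753]
tcp_rot: [[0.649, 0.76, 0.001], [0.76, -0.649, -0.0], [0.0, 0.001, -1.0]]
force: [0.2, -0.9, -1.5]
opening: 0.448
grasp_force: 30.0
```

Request:
apply_moves(
  plan=[0.16,0.58,0,0,0.16,0.58,0,0,0.17,0.58,0,0,0,0,0,0],
)

```text
time_s: 10.12
position: [0.5655, -0.0622, 0.0749]
tcp_rot: [[0.65, 0.76, 0.001], [0.76, -0.65, -0.0], [0.0, 0.001, -1.0]]
force: [-0.2, 0.0, -1.1]
opening: 0.45
grasp_force: 30.0
```

Run:
```python
from h import *
S=bot.read_state(); print(np.round(S["position"],4))
im,d=bot.capture("top"); im2,d2=bot.capture("scene")
a=cv2.resize(im[120:250,250:420,::-1],(520,400)); c=proj("scene",[[.565,-.06,.05]])[0].astype(int)
b=cv2.resize(im2[c[1]-50:c[1]+50,c[0]-35:c[0]+35,::-1],(280,400))
cv2.imwrite("pics/place.png",np.hstack([a,b]))
```

```text
[ 0.5655 -0.0622  0.0749]
```

View pics/place.png

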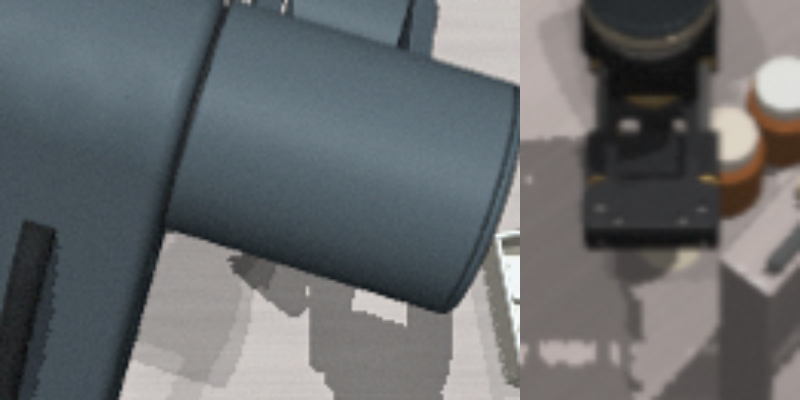

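The scene view shows the jar held over the disc edge at (665,258), with the neighbour and the bridge clear. Now I lower it and let go with a part opening.

Request:
apply_moves(
  plan=[0,0,-0.3,0,0,0,-0.3,0,0,0,-0.15,0,0,0,-0.06,0,0,0,0,0],
)

```text
time_s: 10.85
position: [0.5638, -0.0631, 0.0344]
tcp_rot: [[0.651, 0.759, -0.002], [0.759, -0.651, 0.0], [-0.001, -0.002, -1.0]]
force: [-3.6, -0.4, 7.4]
opening: 0.45
grasp_force: 30.0
```

Request:
apply_moves(
  plan=[0,0,0,0,0,0,0,0,0,0,0,0,0,0,0,0],
  grip=-0.3,
)

```text
time_s: 11.35
position: [0.5648, -0.063, 0.0337]
tcp_rot: [[0.651, 0.759, -0.0], [0.759, -0.651, 0.0], [-0.0, -0.0, -1.0]]
force: [-0.7, 0.4, -0.2]
opening: 0.646
grasp_force: 0.0
```

Request:
apply_moves(
  plan=[0,0,0.3,0,0,0,0.7,0,0,0,1,0,-0.3,0,1,0,-0.7,0.3,0.5,-0.5,-0.7,0.8,0,-0.6,-0.5,0.9,0,-0.6,0,0.9,0,-0.6,0,0.9,0,-0.6,0,0.9,0,-0.6,0,0,0,0],
)

```text
time_s: 12.72
position: [0.4545, 0.1745, 0.2099]
tcp_rot: [[0.968, 0.253, 0.002], [0.253, -0.968, 0.001], [0.002, -0.0, -1.0]]
force: [0.7, -0.4, 0.2]
opening: 0.649
grasp_force: 0.0
```

Run:
```python
from h import *
S=bot.read_state(); R=np.array(S["tcp_rot"]); print(S["time_s"],np.round(S["position"],4),np.degrees(np.arctan2(R[1,1],R[0,1])))
for n in("scene","top"):
    im,d=bot.capture(n); C=cloud(n,d); X,Y,Z=C[...,0],C[...,1],C[...,2]; hsv=cv2.cvtColor(im,cv2.COLOR_RGB2HSV)
    m=((d>0)&(X>.5)&(X<.66)&(Y<.2)&(Y>-.35)&(Z>.062)&(Z<.078)&(hsv[...,1]<90)).astype(np.uint8)
    k,l,st,ce=cv2.connectedComponentsWithStats(m)
    for i in range(1,k):
        if st[i,4]>30: print(" lid",st[i,4],C[l==i].mean(0).round(4),np.ptp(C[l==i],axis=0).round(3))
    im=cv2.imread(f"pics/{n}0.png"); d=np.load(f"{n}0.npy"); C=cloud(n,d); X,Y,Z=C[...,0],C[...,1],C[...,2]; hsv=cv2.cvtColor(im,cv2.COLOR_BGR2HSV)
    m=(d>0)&(X>.38)&(X<.55)&(Y>.2)&(Y<.5)&(Z>.031)&(Z<.041)&(hsv[...,1]<50)&(hsv[...,2]>170)
    m=cv2.morphologyEx(m.astype(np.uint8),cv2.MORPH_OPEN,np.ones((3,3)))>0
    P=C[m]; print(n,"bar",m.sum(),[np.round(q,1) for q in cv2.minAreaRect(P[:,:2].astype(np.float32)*1000)],P.mean(0).round(4))
    m=(d>0)&(X>.33)&(X<.46)&(Y>.25)&(Y<.45)&(Z>.03)&(Z<.13)&(hsv[...,1]>90)
    P=C[m]
    for z0 in(.04,.06,.08,.1,.11):
        q=P[(P[:,2]>z0)&(P[:,2]<z0+.02)]
        print(" handle",z0,len(q),q.mean(0).round(3),q.min(0).round(3),q.max(0).round(3)) if len(q) else 0
```

```text
12.725 [0.4545 0.1745 0.2099] -75.37063029655499
 lid 178 [0.5536 0.1008 0.0696] [0.039 0.038 0.013]
 lid 184 [0.5594 0.0458 0.0699] [0.039 0.041 0.015]
 lid 175 [ 0.5627 -0.0063  0.0699] [0.04  0.039 0.016]
 lid 200 [ 0.5658 -0.0647  0.0699] [0.039 0.04  0.016]
scene bar 347 [array([455.9, 352.2]), array([229.1,  25.2]), np.float64(81.3)] [0.456  0.345  0.0355]
 handle 0.04 61 [0.419 0.352 0.05 ] [0.398 0.338 0.04 ] [0.428 0.367 0.06 ]
 handle 0.06 59 [0.409 0.354 0.071] [0.39  0.343 0.06 ] [0.422 0.369 0.08 ]
 handle 0.08 55 [0.401 0.354 0.09 ] [0.386 0.343 0.08 ] [0.41 0.37 0.1 ]
 handle 0.1 76 [0.39  0.357 0.11 ] [0.375 0.345 0.1  ] [0.406 0.372 0.119]
 handle 0.11 46 [0.387 0.357 0.115] [0.375 0.345 0.11 ] [0.397 0.372 0.123]
 lid 165 [ 0.5616 -0.061   0.0706] [0.039 0.038 0.014]
 lid 159 [0.5578 0.0506 0.0701] [0.04  0.036 0.015]
 lid 160 [ 0.5595 -0.0029  0.0698] [0.038 0.039 0.014]
top bar 602 [array([456. , 353.4]), array([226.,  24.]), np.float64(82.0)] [0.4557 0.353  0.0358]
 handle 0.04 26 [0.417 0.352 0.05 ] [0.4   0.345 0.04 ] [0.427 0.364 0.06 ]
 handle 0.06 28 [0.408 0.354 0.069] [0.391 0.347 0.061] [0.418 0.367 0.077]
 handle 0.08 34 [0.4   0.355 0.09 ] [0.382 0.349 0.08 ] [0.408 0.368 0.1  ]
 handle 0.1 84 [0.384 0.361 0.113] [0.371 0.349 0.101] [0.399 0.374 0.12 ]
 handle 0.11 76 [0.383 0.362 0.116] [0.371 0.35  0.11 ] [0.395 0.374 0.124]
```

Jar d stands about 8 mm from the disc centre. The pusher's bar centre is (0.456, 0.353) with yaw -8.5°, which puts the grip point at (0.389, 0.363), matching the networks. I go above the handle, 9 mm back so the body will clear the bridge later.

Request:
apply_moves(
  plan=[-0.3,0.76,0,-0.46,-0.3,0.76,0,-0.46,-0.3,0.76,0,-0.46,-0.3,0.76,0,-0.46,-0.3,0.76,0,-0.46,0,0,0,0,0,0,0,0],
  grip=-0.6,
)

```text
time_s: 13.7
position: [0.3803, 0.3606, 0.2089]
tcp_rot: [[0.989, -0.151, 0.0], [-0.151, -0.989, -0.001], [0.0, 0.001, -1.0]]
force: [-0.9, -0.2, -0.1]
opening: 0.8
grasp_force: 0.0
```

Run:
```python
from h import *
S=bot.read_state(); p=np.array(S["position"]); R=np.array(S["tcp_rot"]); print(p.round(4),np.degrees(np.arctan2(R[1,1],R[0,1])),S["opening"])
for n in("scene","top"):
    im,d=bot.capture(n); C=cloud(n,d); Q=(C-p)@R
    m=(d>0)&(abs(Q[...,0])<.03)&(abs(Q[...,1])<.06)&(Q[...,2]>-.075)&(C[...,2]>.14)
    q=Q[m]; print(n,len(q)); 
    if len(q): print(q.min(0).round(3),q.max(0).round(3)); h=np.histogram(q[:,2],np.arange(-.08,.05,.01)); print(h[0])
    c=proj(n,[p])[0]; print(c)
    cv2.imwrite(f"pics/g_{n}.png",im[...,::-1])
im=cv2.imread("pics/g_scene.png"); c=proj("scene",[p])[0].astype(int)
cv2.imwrite("pics/g.png",cv2.resize(im[c[1]-50:c[1]+60,c[0]-60:c[0]+70],None,fx=5,fy=5,interpolation=cv2.INTER_CUBIC))
```

```text
[0.3803 0.3606 0.2089] -98.66898691970066 0.7995294385027449
scene 184
[-0.012 -0.049 -0.075] [ 0.015  0.053 -0.019]
[13 32 31 33 43 31  1  0  0  0  0  0]
[332.24665769 112.30256404]
top 0
[172.58150404 232.79400045]
```

View pics/g.png

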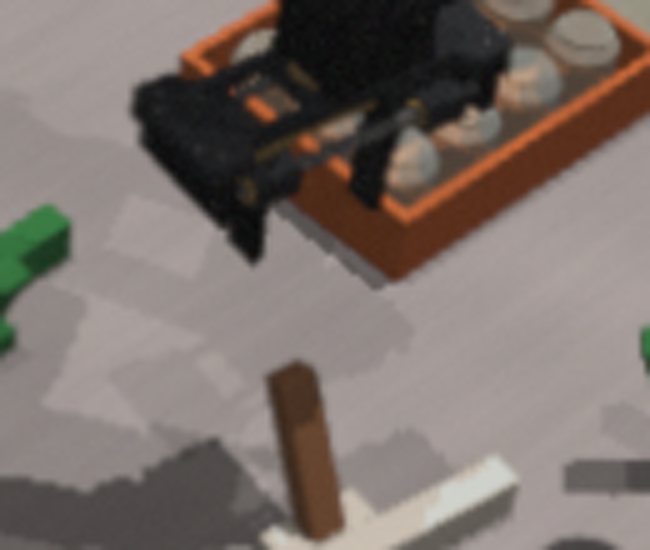

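The picture shows the open fingers above and behind the wooden handle, handle top at (293,375). Their tips end 20 mm above the reported TCP, which confirms the offset. I descend to reported z ≈ 0.061 and grip.

Request:
apply_moves(
  plan=[0,0.07,-0.8,0,0,0,-0.9,0,0,0,-0.9,0,0,0,-0.3,0,0,0,0,0,0,0,0,0],
)

```text
time_s: 14.55
position: [0.3812, 0.366, 0.0653]
tcp_rot: [[0.989, -0.151, 0.003], [-0.151, -0.989, 0.002], [0.002, -0.002, -1.0]]
force: [0.3, 0.3, -0.3]
opening: 0.792
grasp_force: 0.0
```

Request:
apply_moves(
  plan=[-0.01,0,-0.08,0,0,0,0,0,0,0,0,0,0,0,0,0,0,0,0,0,0,0,0,0,0,0,0,0,0,0,0,0],
  grip=1,
)

```text
time_s: 15.55
position: [0.379, 0.3653, 0.0599]
tcp_rot: [[0.989, -0.15, -0.001], [-0.15, -0.989, -0.0], [-0.0, 0.001, -1.0]]
force: [-0.0, -0.7, 1.8]
opening: 0.294
grasp_force: 30.0
```

Gripped the 26 mm handle at opening 0.294. Now I drag it to stand squarely behind the row, bar front at bay x ≈ -0.24 and yaw 9.1°.

Request:
apply_moves(
  plan=[0.04,-0.3,0,0.1,0.08,-0.55,0,0.15,0.09,-0.7,0,0.17,0.09,-0.7,0,0.17,0.09,-0.7,0,0.17,0.09,-0.7,0,0.17,0.09,-0.7,0,0.17,0.09,-0.7,0,0.17,0.09,-0.7,0,0.17,0.09,-0.7,0,0.17,0.07,-0.55,0,0.12,0.02,-0.28,0,0.05],
)

```text
time_s: 17.05
position: [0.4267, 0.0001, 0.0598]
tcp_rot: [[0.987, 0.158, 0.001], [0.158, -0.987, -0.0], [0.001, 0.0, -1.0]]
force: [-0.8, 1.2, 0.6]
opening: 0.291
grasp_force: 30.0
```

```bash
cat > st.py <<'E'
from h import *
import sys
yaw=np.radians(9.1); B=np.array([.7542,.0539]); Rb=np.array([[np.cos(yaw),-np.sin(yaw)],[np.sin(yaw),np.cos(yaw)]])
bay=lambda P:(np.atleast_2d(P)[:,:2]-B)@Rb
S=bot.read_state(); p=np.array(S["position"]); R=np.array(S["tcp_rot"]); print(S["time_s"],p.round(4),"bay",bay(p).round(4),"yaw",np.degrees(np.arctan2(R[1,1],R[0,1])).round(2))
for n in("scene","top"):
    im,d=bot.capture(n); cv2.imwrite(f"pics/{sys.argv[1]}_{n}.png",im[...,::-1]); C=cloud(n,d); X,Y,Z=C[...,0],C[...,1],C[...,2]; hsv=cv2.cvtColor(im,cv2.COLOR_RGB2HSV)
    w=(d>0)&(X>.38)&(X<.8)&(Y<.25)&(Y>-.2)
    k,l,st,ce=cv2.connectedComponentsWithStats((w&(Z>.062)&(Z<.078)&(hsv[...,1]<90)&(hsv[...,2]>120)).astype(np.uint8))
    print(n,"lids",[bay(C[l==i].mean(0)).round(4).tolist()[0] for i in range(1,k) if st[i,4]>60])
    m=w&(Z>.03)&(Z<.041)&(hsv[...,1]<50)&(hsv[...,2]>150)&(X<p[0]+.12)&(X>p[0]+.03)
    m=cv2.morphologyEx(m.astype(np.uint8),cv2.MORPH_OPEN,np.ones((3,3)))>0
    if m.sum()>50: c,s,a=cv2.minAreaRect(C[m][:,:2].astype(np.float32)*1000); print(" bar",m.sum(),np.round(c,1),np.round(s,1),round(a,1),bay(np.array(c)/1000).round(4))
E
python3 st.py s1
```

```text
17.05 [4.267e-01 1.000e-04 5.980e-02] bay [[-0.3319 -0.0013]] yaw -80.93
scene lids [[-0.1912, 0.0793], [-0.1938, 0.0235], [-0.1989, -0.0289], [-0.2057, -0.0865]]
 bar 651 [504.8  11.1] [ 27.9 228.4] 10.1 [[-0.2531 -0.0028]]
top lids []
```

The bar is square behind the row with its front at about bay -0.239, and all four jars are aligned. I push along bay +x.

Request:
apply_moves(
  plan=[0.15,0.024,0,0,0.24,0.0385,0,0,0.24,0.0385,0,0,0.24,0.0385,0,0,0.24,0.0385,0,0,0.24,0.0385,0,0,0.24,0.0385,0,0,0.24,0.0385,0,0,0.24,0.0385,0,0,0.24,0.0385,0,0,0.2,0.032,0,0,0.1,0.016,0,0],
)

```text
time_s: 18.65
position: [0.5539, 0.0241, 0.06]
tcp_rot: [[0.987, 0.161, -0.006], [0.161, -0.987, 0.0], [-0.006, -0.001, -1.0]]
force: [-8.2, -1.1, 8.7]
opening: 0.299
grasp_force: 30.0
```

```bash
python3 st.py s2; python3 -c "
import cv2
a=cv2.imread('pics/s2_scene.png')[170:350,200:440];cv2.imwrite('pics/s2c.png',cv2.resize(a,(800,600),interpolation=cv2.INTER_CUBIC))"
```

```text
18.65 [0.5539 0.0241 0.06  ] bay [[-0.2025  0.0023]] yaw -80.71
scene lids [[-0.0755, 0.0801], [-0.0754, 0.0241], [-0.0755, -0.0283], [-0.0749, -0.0872]]
top lids []
```

View pics/s2c.png

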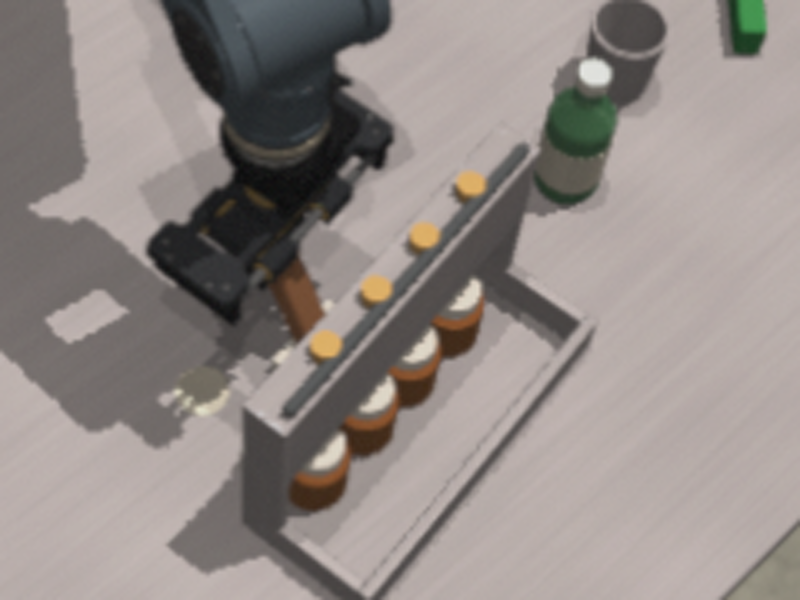

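The row is straight under the bridge, lids at crop (325,455), (370,395), (415,345) and (455,295), and the gripper body is well short of the beam. On with the push, slower near the end.

Request:
apply_moves(
  plan=[0.2,0.03,0,0,0.22,0.034,0,0,0.22,0.034,0,0,0.16,0.025,0,0,0.08,0.013,0,0,0,0,0,0],
)

```text
time_s: 19.5
position: [0.5983, 0.0309, 0.06]
tcp_rot: [[0.987, 0.161, -0.005], [0.161, -0.987, 0.0], [-0.005, -0.001, -1.0]]
force: [-5.8, -0.7, 6.7]
opening: 0.295
grasp_force: 30.0
```

```bash
python3 st.py s3
python3 - <<'E'
from h import *
yaw=np.radians(9.1); B=np.array([.7542,.0539]); Rb=np.array([[np.cos(yaw),-np.sin(yaw)],[np.sin(yaw),np.cos(yaw)]])
# gripper body frontmost point & bridge front in bay x, at heights
im,d=bot.capture("scene"); C=cloud("scene",d); b=(C[...,:2]-B)@Rb; Z=C[...,2]; ok=d>0
for z0,z1 in((.135,.16),(.16,.19)):
    m=ok&(b[...,0]<-.112)&(b[...,0]>-.25)&(abs(b[...,1])<.12)&(Z>z0)&(Z<z1); 
    if m.any(): print("body",z0,np.percentile(b[m][:,0],[50,95,99,100]).round(4))
m=ok&(abs(b[...,1])<.14)&(Z>.19)&(Z<.206)&(b[...,0]>-.13)&(b[...,0]<-.06); print("bridge x",np.percentile(b[m][:,0],[0,2,50,98,100]).round(4))
E
```

```text
19.5 [0.5983 0.0309 0.06  ] bay [[-0.1575  0.002 ]] yaw -80.72
scene lids [[-0.0415, 0.0799], [-0.0414, 0.0237], [-0.0414, -0.029], [-0.0417, -0.0876]]
 bar 461 [678.2  41.9] [ 19.6 226.5] 9.0 [[-0.0769  0.0001]]
top lids []
body 0.135 [-0.1511 -0.1238 -0.1218 -0.1217]
body 0.16 [-0.1335 -0.1207 -0.1198 -0.1195]
bridge x [-0.1299 -0.1271 -0.0954 -0.0729 -0.0718]
```

The jars are at about bay -0.043, the body has roughly 10 mm left to the beam, and the jars need about 15 mm more. I advance 8 mm, then regrip further back on the handle top for the last bit.

Request:
apply_moves(
  plan=[0.06,0.009,0,0,0.07,0.01,0,0,0.03,0.005,0,0,0,0,0,0],
)

```text
time_s: 20.15
position: [0.6056, 0.0321, 0.0601]
tcp_rot: [[0.987, 0.161, -0.006], [0.161, -0.987, 0.0], [-0.006, -0.001, -1.0]]
force: [-6.9, -0.8, 7.2]
opening: 0.294
grasp_force: 30.0
```

Request:
apply_moves(
  plan=[0,0,0,0,0,0,0,0,0,0,0,0,0,0,0,0],
  grip=-0.1,
)

```text
time_s: 20.65
position: [0.6086, 0.0306, 0.0597]
tcp_rot: [[0.987, 0.159, 0.0], [0.159, -0.987, 0.0], [0.0, -0.0, -1.0]]
force: [0.1, 0.9, 0.6]
opening: 0.542
grasp_force: 0.0
```

```bash
python3 st.py s4
python3 - <<'E'
from h import *
yaw=np.radians(9.1); B=np.array([.7542,.0539]); Rb=np.array([[np.cos(yaw),-np.sin(yaw)],[np.sin(yaw),np.cos(yaw)]])
im,d=bot.capture("scene"); C=cloud("scene",d); b=(C[...,:2]-B)@Rb; Z=C[...,2]; ok=d>0; hsv=cv2.cvtColor(im,cv2.COLOR_RGB2HSV)
m=ok&(b[...,0]<-.112)&(b[...,0]>-.25)&(abs(b[...,1])<.12)&(Z>.135)&(Z<.19); print("body",np.percentile(b[m][:,0],[95,99,100]).round(4))
m=ok&(b[...,0]<-.09)&(b[...,0]>-.2)&(abs(b[...,1])<.03)&(Z>.05)&(Z<.125)&(hsv[...,1]>90)
for z0 in np.arange(.05,.12,.01):
    q=m&(Z>z0)&(Z<z0+.01)
    if q.sum()>4: print("handle",z0.round(2),q.sum(),np.percentile(b[q][:,0],[5,50,95]).round(4),Z[q].max())
E
```

```text
20.65 [0.6086 0.0306 0.0597] bay [[-0.1475  0.    ]] yaw -80.84
scene lids [[-0.0342, 0.0797], [-0.0341, 0.0239], [-0.0344, -0.0289], [-0.0343, -0.0873]]
 bar 678 [682.7  44.1] [ 25.2 230.4] 9.2 [[-0.0721  0.0016]]
top lids []
body [-0.1182 -0.1168 -0.1131]
handle 0.11 7 [-0.1437 -0.1411 -0.1398] 0.11933210767615486
```

Released without contact. Jars are now at about -0.036. I shift the gripper back 10 mm and up 3 mm, then regrip.

Request:
apply_moves(
  plan=[-0.1,-0.016,0.03,0,-0.1,-0.016,0.03,0,0,0,0,0,0,0,0,0],
)

```text
time_s: 21.3
position: [0.5984, 0.0287, 0.063]
tcp_rot: [[0.987, 0.159, 0.0], [0.159, -0.987, -0.0], [0.0, 0.0, -1.0]]
force: [0.3, 0.4, -1.0]
opening: 0.554
grasp_force: 0.0
```

Request:
apply_moves(
  plan=[0,0,0,0,0,0,0,0,0,0,0,0,0,0,0,0,0,0,0,0],
  grip=1,
)

```text
time_s: 21.92
position: [0.598, 0.0291, 0.0628]
tcp_rot: [[0.987, 0.159, -0.001], [0.159, -0.987, 0.0], [-0.001, -0.0, -1.0]]
force: [-0.7, 0.9, 0.4]
opening: 0.292
grasp_force: 30.0
```

Request:
apply_moves(
  plan=[0.05,0.008,0,0,0.06,0.01,0,0,0.06,0.01,0,0,0.05,0.008,0,0,0,0,0,0],
)

```text
time_s: 22.55
position: [0.6057, 0.0305, 0.063]
tcp_rot: [[0.987, 0.159, -0.008], [0.159, -0.987, -0.0], [-0.008, -0.001, -1.0]]
force: [-7.1, 0.0, 7.3]
opening: 0.287
grasp_force: 30.0
```

```bash
python3 st.py s5
```

```text
22.55 [0.6057 0.0305 0.063 ] bay [[-0.1503  0.0004]] yaw -80.83
scene lids [[-0.0274, 0.0803], [-0.0266, 0.0237], [-0.0262, -0.029], [-0.0265, -0.0868]]
 bar 672 [690.   43.1] [ 25.5 228.7] 9.6 [[-0.0651 -0.0005]]
top lids []
```

Jars are at about -0.028. I press 2 mm more, then draw the pusher straight back.

Request:
apply_moves(
  plan=[0.025,0.004,0,0,0.025,0.004,0,0,0,0,0,0,0,0,0,0],
)

```text
time_s: 23.15
position: [0.6059, 0.031, 0.063]
tcp_rot: [[0.987, 0.159, -0.012], [0.159, -0.987, -0.0], [-0.012, -0.002, -1.0]]
force: [-11.7, -2.0, 11.0]
opening: 0.285
grasp_force: 30.0
```

Request:
apply_moves(
  plan=[-0.08,-0.013,0,0,-0.15,-0.024,0,0,-0.25,-0.04,0,0,-0.3,-0.048,0,0,-0.3,-0.048,0,0,-0.3,-0.048,0,0,-0.3,-0.048,0,0,-0.3,-0.048,0,0,-0.3,-0.048,0,0,-0.2,-0.032,0,0,-0.1,-0.016,0,0,0,0,0,0],
)

```text
time_s: 24.65
position: [0.4818, 0.0102, 0.0629]
tcp_rot: [[0.987, 0.159, -0.002], [0.159, -0.987, -0.0], [-0.002, -0.0, -1.0]]
force: [-3.7, -0.8, 2.8]
opening: 0.295
grasp_force: 30.0
```

```bash
python3 st.py s6
```

```text
24.65 [0.4818 0.0102 0.0629] bay [[-0.2759 -0.    ]] yaw -80.85
scene lids [[-0.0266, 0.0803], [-0.0264, 0.0241], [-0.0262, -0.0289], [-0.0264, -0.087]]
 bar 670 [565.8  21.8] [ 26.7 229.4] 9.6 [[-0.1911 -0.0019]]
top lids []
```

The force rose to 11 N without motion, so the jars are on the rail. The pusher is drawn out with its bar front at about -0.176. Now I let go and lift off.

Request:
apply_moves(
  plan=[0,0,0,0,0,0,0,0,0,0,0,0,0,0,0,0,0,0,0,0,0,0,0,0],
  grip=-0.6,
)

```text
time_s: 25.5
position: [0.4828, 0.0104, 0.0629]
tcp_rot: [[0.987, 0.159, 0.0], [0.159, -0.987, 0.0], [0.0, -0.0, -1.0]]
force: [-0.4, -1.2, 0.3]
opening: 0.784
grasp_force: 0.0
```

Request:
apply_moves(
  plan=[0,0,0.5,0,0,0,1,0,0,0,1,0,-0.2,0,1,0,-0.4,0.5,0.5,0,-0.3,0.9,0,0,0,0.9,0,0,0,0.9,0,0,0,0.9,0,0,0,0.5,0,0,0,0,0,0],
)

```text
time_s: 26.88
position: [0.4373, 0.2417, 0.2627]
tcp_rot: [[0.987, 0.162, -0.0], [0.162, -0.987, -0.0], [-0.0, 0.0, -1.0]]
force: [0.3, 0.2, -0.8]
opening: 0.8
grasp_force: 0.0
```

```bash
python3 st.py s7
python3 - <<'E'
from h import *
im,d=bot.capture("scene"); C=cloud("scene",d); X,Y,Z=C[...,0],C[...,1],C[...,2]; hsv=cv2.cvtColor(im,cv2.COLOR_RGB2HSV)
m=(d>0)&(X>.45)&(X<.56)&(abs(Y)<.06)&(Z>.095)&(hsv[...,1]>90); print("handle top",C[m].mean(0).round(3),C[m].max(0).round(3))
m=(d>0)&(X>.54)&(X<.6)&(abs(Y-.02)<.15)&(Z>.03)&(Z<.045); print("bar z",np.median(Z[m]))
E
python3 -c "
import cv2
a=cv2.imread('pics/s7_scene.png')[150:360,190:470];cv2.imwrite('pics/s7c.png',cv2.resize(a,(800,600),interpolation=cv2.INTER_CUBIC))"
```

```text
26.875 [0.4373 0.2417 0.2627] bay [[-0.2832  0.2355]] yaw -80.67
scene lids [[-0.0266, 0.0805], [-0.0265, 0.0241], [-0.0262, -0.0285], [-0.0266, -0.0867]]
 bar 122 [550.8  93.5] [22.2 84.1] 7.6 [[-0.1946  0.0713]]
top lids []
 bar 141 [547.3 103.7] [71.  19.6] 89.9 [[-0.1964  0.0819]]
handle top [0.501 0.01  0.11 ] [0.515 0.024 0.121]
bar z 0.0350695898967989
```

View pics/s7c.png

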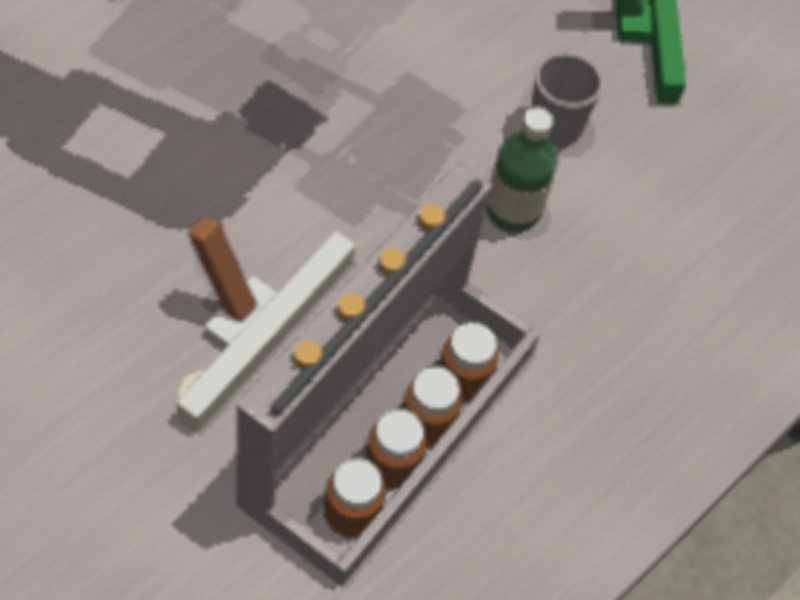

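The four jars stand upright against the back rail at crop (357,485) to (473,345). The pusher stands flat on its bar in front of the bridge, bar top z 0.035, handle at (225,270). The bottle and cup are untouched.

```bash
python3 -c "
from rig import bot
print(bot.hand_in())"
```

```text
the job is handed in; nothing more can be done
None
```

I handed the job in at about 27 s; no verdict came back, but the last images show all four jars upright against the back rail, the pusher standing free on its bar clear of the bridge, and the bottle and cup where they were (the basket wasn't re-measured).

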